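# Fit the camera adapter to a microscope's photo port and hold it home

## Robot

A 6-joint arm with a two-finger parallel gripper is mounted at the origin on the work surface. World frame = base frame: x ahead of the robot, y to its left, z up, the work surface at z = 0. Lengths are in m, angles in rad, forces in N, time in s.
With the tool pointing down it reaches from about 0.3 to 0.75 m from the base axis. Payload 8.5 kg.
Tool frame: the origin (TCP) lies at the very end of the fingers, on their centre line; the grasp point (between the pads) lies behind it (manip.tcp_to_grasp is the z of the grasp point in the tool frame, in m); z points along the fingers, y is the direction in which the jaws open and shut (so a half turn about z gives the same grasp; the last joint's range is limited). The gripper opens to 88 mm and grips with 3 to 60 N. Pads are 18 mm wide; open, the fingers measure 123 mm over their backs; the gripper's body (75 mm by 187 mm) begins 45 mm behind the grasp point.
Start: joints at [-1.383, 0.381, 1.297, -0, 1.464, -0.215], TCP at [0.216, -0.506, 0.239] pointing down, gripper open.
Joint ranges: [-3.11, 3.11], [-0.89, 2.33], [0.22, 2.48], [-1.42, 4.56], [0.17, 2.85], [-2.88, 2.88]. Speed limits (rad/s): [2.39, 2.39, 3.14, 3.14, 3.14, 3.14].

## Interface

Orientations are given as a unit quaternion [x, y, z, w].
In Python, from workcell import read_state, eyes, ticket, recognise, outline_of, manip gives the robot as it stands.
- The arm moves only by the tool servo_tool, never from a script. Its argument "motion" is one flat list of numbers, 7 for each row, row after row: the turn, a rotation vector about the world's x, y, z in rad, then the shift along the world's x, y, z in cm, then the closure, from 0 (fully open) to 1 (shut). In form: [wx, wy, wz, tx, ty, tz, hand, wx, wy, wz, tx, ty, tz, hand, ...]. A call has 1 to 8 rows; each row is the pose to reach, as a shift and turn from the pose measured when the call began; what a row does not reach only later rows make up. A row lasts 1/10 s, in which the tool goes at most 50 mm and 8.59 degrees, less where a joint would pass 70% of its speed; a pose out of reach is approached as far as the arm can. A call with a gripper value outside its range is refused whole. The fingers move at their own pace and stop on an object; "grip_force" is the grip in N (left out, the last holds). Time passes only in rows, so rows that repeat a pose let the fingers close. It gives the time, the measured TCP pose, the force and the opening at its end, in the units of the state.
- read_state(): the state, without advancing time (a new reading comes with each control period).
- eyes.grab_frame(name): name is "side" or "top" or "wrist"; returns (picture, depth): 400x640x3 uint8, blue, green, red; 400x640 float32, m along the optical axis (not along the pixel's ray), 0 where there is no reading.
- eyes.camera_info(name): a dict with "fx", "fy", "cx", "cy" (pixels), "rvec" (rotation vector, rad) and "tvec" (3), from world to camera coordinates, as OpenCV has them; the wrist camera has in their place "hand_eye" (4x4, takes a point from camera to tool coordinates, whose origin is the TCP and whose axes are the flange's). Camera axes: x right, y down, z forward; pixel columns grow to the right and rows downward; lengths in m; the calibration is good to about 2 mm. A picture is of the moment at which its call begins: read the wrist's pose just before it. camera_info takes no time and is no camera call.
- ticket.hand_in(): hands the job in, once; it reports no verdict.
Trained networks look in the newest picture that a camera, given by its name, has taken for a name from the list of things; names that differ only in an ending like _2 or _b are one class to them, and where a whole thing is asked for, a point or a joint stands for the part that bears it (a point fixed in the world has none). Each returns a list of dicts, best first, with "conf" (0 to 1); they miss things now and then, are a little off and sometimes report something else, mostly with a low value. They report only what shows in the picture. A call takes as long as a camera call. They do not tell look-alikes from the thing itself.
- recognise(camera, label): "location" ([x, y, z] in m, in world coordinates, good to about 4 mm: the middle of the surface that is visible of it).
- outline_of(camera, label): "mask" (400x640 bool, what is visible of it).
The state is a dict: "time_s": time; "joints": joint angles; "joint_vel": joint speeds; "tau": joint torques, N m; "tool_pos": TCP position; "tool_rot": TCP orientation; "wrist_force": force on the tool from outside, world axes, zero at the start; "torque": the same for the moment, N m; "finger_gap": finger opening in m.
Only numpy, scipy, OpenCV 4.12 (cv2) and the standard library are available. Lean on these libraries where they do the work, as an engineer would, in place of code of your own. Each camera call takes 0.05 s, during which the arm holds its last target.

## Task

Fit the knurled camera adapter that stands on the bench to the photo port of the microscope head: put it over the port's spigot, turn it until its hidden keyways drop over the pins, then push it down against the port's spring until it sits fully home on the shoulder. Work it on with a light touch, never forcing it. Finish with the gripper still on the adapter, holding it pushed home so that I can tighten its grub screw, and leave the other things on the bench where they are.

Things in the scene. Friction and masses are not known exactly. Their poses are not given: they have to be found in the camera images.
- adapter_center (a point): Camera adapter: loose dark metal collar, 0.15-0.27 kg, upright, open end down. Point: on its axis, half-way up. z: axis, up. 50 mm high: knurled body 52 mm across from the underside (25 mm below the point) to 10 mm above the point; then a neck 38 mm across; top ring 25 mm. Bore 37 mm across, 32 mm deep, with 3 hidden keyways 8.4 mm wide, 120 degrees apart. Grip round the knurl at this height.
- port_shoulder (a point): Centre of the shoulder of the photo port on the fixed microscope head; z up. Adapter home: its underside on this shoulder, adapter_center 25 mm above this point. Port: aluminium tube 52 mm across, 34 mm high below the shoulder; a spigot 34.6 mm across stands 24 mm above it, its top 4 mm tapered to 28.6 mm. This entry's yaw is the head's, not that of the pins.
- port_pins (a point): Point on the port's axis level with the tops of the spigot's 3 radial pins, 13.5 mm above the shoulder. Pins 5 mm thick, standing out 4.2 mm, 120 degrees apart, at any turn (not reported). An adapter not lined up rests on them, 13.5 mm short of home. Turn it either way, at most a third of a turn, under a light push (about 5 N): it drops free when within about 5 degrees.
- seat (a joint): Sprung pressure sleeve 47 mm across round the spigot. 0: up, 5 mm above the shoulder; 0.005: pressed level with the shoulder, adapter home. Takes 5 N to start and 11 N to press fully; the adapter's weight does not move it, and if let go the adapter comes up 5 mm.
- head: White trinocular microscope head, fixed, on a round rest 110 mm across. Origin: on the bench under the port's axis; z up. White body 108 x 92 mm, top 86 mm up, from 64 mm on the -x side to 44 mm on the +x side. Two eyepiece tubes, 64 mm apart, slope up at 30 degrees to -x, ending 160 mm out and 135 mm up. Shoulder 120 mm above the bench.
- dust_cap: Black plastic dust cap, a low disc 54 mm across, 16 mm high; origin under its centre. Leave alone.
- eyepiece: Spare black eyepiece standing upright, 35 mm across, 50 mm high; origin under its centre. Leave alone.
- screwdriver: Screwdriver 150 mm long, lying along its x axis, handle to -x. Leave alone.
- petri_dish: Clear Petri dish 90 mm across, 16 mm high; origin under its centre. Leave alone.
Things that resemble listed ones, but are neither listed nor needed, are in the scene too. Several things look just like the part that bears adapter_center: the one meant starts farthest from the robot's base.

How it is judged:
By the outcome, as a careful person would: the job done as asked, in the order asked, and still so for the second after the job is handed in, while the arm keeps its last pose, push and grip.
It also fails if it takes over 58 s, if anything falls off the work surface, if the arm or the gripper's body presses on something with over 40 N, if the wrist force passes 120 N, or if a joint passes its speed limit or range.

## Working session

There is one attempt and no reset: what is moved stays moved. The work goes in short steps, Python scripts to look and compute and a tool call to move; the robot and the scene stay as the last step left them, time stands still between calls to the robot, and variables do not carry over. Pictures are saved under pics/ and viewed, and the job is handed in when it is done.

Besides the shell and the picture viewer there is one more tool, called after "Call:" as name(argument=value, ...) on one line, values as JSON. servo_tool: Moves the arm, as the interface text tells. Its arguments: {"type":"object","properties":{"motion":{"type":"array","items":{"type":"number"}},"grip_force":{"type":"number"}},"required":["motion"]}

```bash
ls; mkdir -p pics
cat > h.py <<'E'
import numpy as np, cv2
from scipy.spatial.transform import Rotation as R
from workcell import read_state, eyes, ticket, recognise, outline_of, manip
def cam(name):
    i=eyes.camera_info(name); K=np.array([[i['fx'],0,i['cx']],[0,i['fy'],i['cy']],[0,0,1]])
    if 'rvec' in i:
        Rm=cv2.Rodrigues(np.array(i['rvec'],float))[0]; t=np.array(i['tvec'],float).ravel()
        T=np.eye(4); T[:3,:3]=Rm.T; T[:3,3]=-Rm.T@t
    else:
        s=read_state(); W=np.eye(4); W[:3,:3]=R.from_quat(s['tool_rot']).as_matrix(); W[:3,3]=s['tool_pos']
        T=W@np.array(i['hand_eye'])
    return K,T   # T cam->world
def cloud(K,T,d):
    v,u=np.mgrid[:d.shape[0],:d.shape[1]]
    P=np.stack([(u-K[0,2])/K[0,0]*d,(v-K[1,2])/K[1,1]*d,d],-1)
    return P@T[:3,:3].T+T[:3,3]
def proj(K,T,p):
    q=(np.asarray(p)-T[:3,3])@T[:3,:3]; q=q@K.T; return q[...,:2]/q[...,2:]
E
python3 - <<'E'
from h import *
print(read_state()['time_s'],manip.tcp_to_grasp,{k:getattr(manip,k) for k in dir(manip) if k[0]!='_'})
for n in('top','side'):
    K,T=cam(n); im,d=eyes.grab_frame(n); cv2.imwrite(f'pics/{n}0.png',im); np.savez(f'{n}0.npz',im=im,d=d)
    for l in ('adapter_center','head','dust_cap','eyepiece','screwdriver','petri_dish','port_shoulder'):
        try:
            for r in recognise(n,l): p=np.array(r['location']); print(n,l,round(r['conf'],2),p.round(3),proj(K,T,p).round(0))
        except Exception as e: print(l,e)
print(read_state()['time_s'])
E
```

```text
pics
0.0 -0.0187 {'MotionError': <class 'workcell.MotionError'>, 'tcp_to_grasp': -0.0187}
top adapter_center 0.78 [ 0.442 -0.107  0.044] [351. 236.]
top adapter_center 0.77 [ 0.363 -0.169  0.043] [373. 261.]
top adapter_center 0.62 [ 0.435 -0.227  0.041] [391. 236.]
top adapter_center 0.53 [ 0.533 -0.16   0.031] [366. 206.]
top head 0.56 [0.458 0.204 0.087] [247. 233.]
top dust_cap 0.58 [ 0.737 -0.02   0.015] [318. 148.]
top eyepiece 0.23 [ 0.533 -0.161  0.031] [366. 206.]
top screwdriver 0.62 [0.484 0.374 0.022] [196. 231.]
top petri_dish 0.93 [ 0.5   -0.404  0.002] [442. 214.]
top port_shoulder 0.64 [0.465 0.205 0.088] [246. 231.]
side adapter_center 0.89 [ 0.37  -0.152  0.031] [388. 202.]
side adapter_center 0.8 [ 0.443 -0.09   0.034] [363. 210.]
side adapter_center 0.61 [ 0.433 -0.209  0.026] [365. 193.]
side adapter_center 0.56 [ 0.539 -0.153  0.029] [330. 199.]
side head 0.64 [0.475 0.24  0.083] [355. 276.]
side dust_cap 0.61 [ 0.735 -0.015  0.016] [255. 226.]
side eyepiece 0.47 [ 0.431 -0.004  0.042] [370. 225.]
side screwdriver 0.89 [0.484 0.39  0.021] [349. 365.]
side petri_dish 0.62 [ 0.497 -0.416  0.006] [345. 169.]
side port_shoulder 0.65 [0.48  0.241 0.09 ] [353. 274.]
0.8
```

View pics/top0.png

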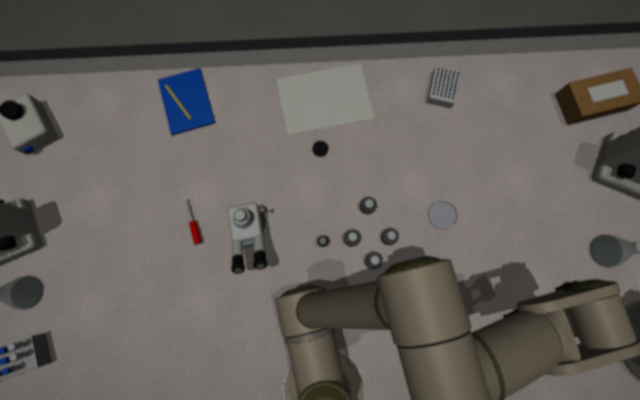

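View pics/side0.png

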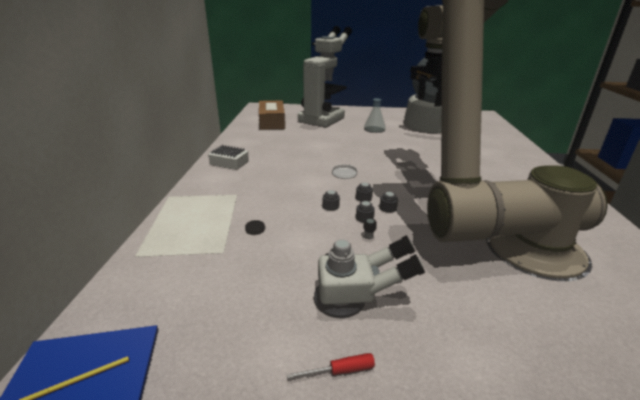

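Run:
```python
from h import *
a=np.load('top0.npz')['im'][180:290,220:430]; b=np.load('side0.npz')['im'][150:260,290:430]
cv2.imwrite('pics/c1.png',np.vstack([cv2.resize(a,(560,293),interpolation=2),cv2.resize(b,(382,300),interpolation=2)] if 0 else [cv2.resize(a,(560,293)),np.pad(cv2.resize(b,(382,300)),((0,0),(0,178),(0,0)))]))
```

```text
(no output)
```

View pics/c1.png

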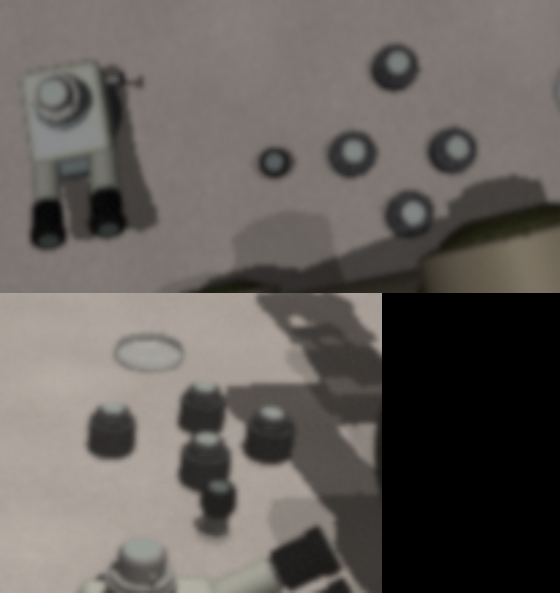

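The listed candidates for the adapter in the top picture are (351,236), (373,261), (391,236) and (366,206). The black eyepiece at (322,240) is smaller. The farthest from the base is (366,206), near (0.535,-0.16). Its crop shows a knurled collar with a light top. Next I'll measure it and the port.

Run:
```python
from h import *
np.set_printoptions(suppress=True,precision=4)
for n in('top','side'):
    K,T=cam(n); z=np.load(n+'0.npz'); P=cloud(K,T,z['d']); ok=z['d']>0
    for c in ([.535,-.158],[.442,-.10],[.435,-.22],[.363,-.165],[.43,-.004]):
        m=ok&(np.hypot(P[...,0]-c[0],P[...,1]-c[1])<.045)&(P[...,2]>.012)
        q=P[m]; t=q[q[:,2]>q[:,2].max()-.006]
        print(n,c,m.sum(),'max',q.max(0),'min',q.min(0),'top mean',t.mean(0),'|r|',np.hypot(*t.mean(0)[:2]))
    m=ok&(np.hypot(P[...,0]-.47,P[...,1]-.21)<.09)&(P[...,2]>.125); q=P[m]
    print('port top',m.sum(),q.mean(0),q.min(0),q.max(0))
    m=ok&(np.hypot(P[...,0]-.47,P[...,1]-.21)<.09)&(P[...,2]>.11)&(P[...,2]<.13); print('shoulder',P[m].mean(0),P[m].min(0),P[m].max(0))
    m=ok&(abs(P[...,0]-.47)<.1)&(abs(P[...,1]-.13)<.03)&(P[...,2]>.01); print('lever',m.sum(),P[m].min(0),P[m].max(0)) if m.any() else 0
    if n=='top':
        m=ok&(abs(P[...,0]-.47)<.2)&(abs(P[...,1]-.21)<.1)&(P[...,2]>.075)&(P[...,2]<.093)
        print('bodyrect',cv2.minAreaRect(P[m][:,:2].astype(np.float32)))
```

```text
top [0.535, -0.158] 242 max [ 0.5648 -0.1403  0.0586] min [ 0.5134 -0.1915  0.0132] top mean [ 0.5411 -0.1683  0.0542] |r| 0.5666477463953199
top [0.442, -0.1] 238 max [ 0.4638 -0.0827  0.0577] min [ 0.413  -0.1347  0.0127] top mean [ 0.4392 -0.1094  0.0541] |r| 0.4525850979750676
top [0.435, -0.22] 248 max [ 0.4633 -0.2005  0.0583] min [ 0.4118 -0.2512  0.0182] top mean [ 0.4375 -0.2266  0.0542] |r| 0.49272761524545305
top [0.363, -0.165] 561 max [ 0.3926 -0.1336  0.6864] min [ 0.319  -0.196   0.0126] top mean [ 0.3216 -0.1605  0.6835] |r| 0.3594174069315453
top [0.43, -0.004] 106 max [ 0.4479 -0.0016  0.0566] min [ 0.4152 -0.0325  0.0341] top mean [ 0.4314 -0.0179  0.0527] |r| 0.4317879444933587
port top 196 [0.5037 0.2123 0.1383] [0.4834 0.1896 0.125 ] [0.5281 0.2359 0.1498]
shoulder [0.4613 0.2048 0.1202] [0.3825 0.1564 0.11  ] [0.532  0.2396 0.13  ]
lever 113 [0.3701 0.1424 0.011 ] [0.5392 0.16   0.134 ]
bodyrect ((0.47543466091156006, 0.2090812623500824), (0.15050619840621948, 0.09421110153198242), 7.557685852050781)
side [0.535, -0.158] 252 max [ 0.5635 -0.1374  0.0513] min [ 
[... 165 characters left out ...]
top mean [ 0.4376 -0.1039  0.0472] |r| 0.44975592153488025
side [0.435, -0.22] 229 max [ 0.4609 -0.1978  0.0512] min [ 0.4102 -0.242   0.012 ] top mean [ 0.437  -0.2221  0.0478] |r| 0.49020426724659677
side [0.363, -0.165] 257 max [ 0.3903 -0.1398  0.051 ] min [ 0.3396 -0.1874  0.0121] top mean [ 0.3636 -0.1661  0.0476] |r| 0.39969672540030715
side [0.43, -0.004] 192 max [0.447  0.0032 0.0514] min [ 0.4129 -0.0297  0.0122] top mean [ 0.4295 -0.0129  0.0485] |r| 0.42973247142178717
port top 277 [0.5043 0.2235 0.1375] [0.4852 0.1997 0.125 ] [0.5261 0.2381 0.1452]
shoulder [0.4832 0.2248 0.1189] [0.3823 0.1618 0.11  ] [0.5285 0.2427 0.1297]
lever 14 [0.3705 0.1497 0.0635] [0.5385 0.1592 0.1285]
```

Run:
```python
from h import *
np.set_printoptions(suppress=True,precision=4)
s=read_state(); print(R.from_quat(s['tool_rot']).as_matrix()); i=eyes.camera_info('wrist'); print(i)
```

```text
[[ 0.92    0.392   0.    ]
 [ 0.392  -0.92    0.0001]
 [ 0.     -0.0001 -1.    ]]
{'fx': 320.6163876026143, 'fy': 320.6163876026143, 'cx': 325.4186625577475, 'cy': 201.269671137753, 'hand_eye': array([[ 0.001 , -0.954 , -0.2999,  0.078 ],
       [ 1.    ,  0.0009,  0.0004, -0.0004],
       [-0.0001, -0.2999,  0.954 , -0.1454],
       [ 0.    ,  0.    ,  0.    ,  1.    ]])}
```

Call:
servo_tool(motion=[0, 0, 0, 4, 4, 0, 0, 0, 0, 0, 8, 8, 0, 0, 0, 0, 0, 12, 12, 0, 0, 0, 0, 0, 16, 16, 0, 0, 0, 0, 0, 20, 20, 0, 0, 0, 0, 0, 24, 24, 0, 0, 0, 0, 0, 28, 28, 0, 0, 0, 0, 0, 32, 32, 0, 0], grip_force=20)

```text
time_s: 1.6
tool_pos: [0.4996, -0.2214, 0.2389]
tool_rot: [0.98, 0.2, 0.0, 0.0]
wrist_force: [0.4, -0.8, 0.1]
finger_gap: 0.088
```

Call:
servo_tool(motion=[0, 0, 0, 2, 3, -2, 0, 0, 0, 0, 4, 5.5, -4, 0, 0, 0, 0, 4, 5.5, -4, 0])

```text
time_s: 1.9
tool_pos: [0.5403, -0.1631, 0.1964]
tool_rot: [0.979, 0.202, -0.001, -0.002]
wrist_force: [-0.8, -1.0, 0.5]
finger_gap: 0.0883
```

```bash
cat > look.py <<'E'
from h import *
import sys
np.set_printoptions(suppress=True,precision=4)
def look(tag):
    s=read_state(); K,T=cam('wrist'); im,d=eyes.grab_frame('wrist'); cv2.imwrite(f'pics/{tag}.png',im); np.savez(tag+'.npz',im=im,d=d,K=K,T=T)
    print(s['time_s'],np.array(s['tool_pos']),R.from_quat(s['tool_rot']).as_rotvec(),np.array(s['joints']),s['wrist_force'])
    return K,T,im,d,cloud(K,T,d)
if __name__=='__main__': look(sys.argv[1])
E
python3 - <<'E'
from look import *
K,T,im,d,P=look('w1')
c=np.array([.539,-.163])
def circ(xy):
    A=np.c_[2*xy,np.ones(len(xy))]; s=np.linalg.lstsq(A,(xy**2).sum(1),rcond=None)[0]; return s[:2],np.sqrt(s[2]+s[:2]@s[:2])
m=(d>0)&(np.hypot(P[...,0]-c[0],P[...,1]-c[1])<.05)&(P[...,2]>.008)
q=P[m];print(m.sum(),q.min(0),q.max(0))
for lo,hi in((.044,.06),(.03,.0395)):
    k=q[(q[:,2]>lo)&(q[:,2]<hi)]; h=cv2.convexHull(k[:,:2].astype(np.float32))[:,0]; print(lo,k.mean(0),np.median(k[:,2]),cv2.minEnclosingCircle(h),circ(h))
print(recognise('wrist','adapter_center'))
E
```

```text
1.9 [ 0.5403 -0.1631  0.1964] [-3.0737 -0.6342  0.0045] [-0.5031  0.4406  1.3266  0.0005  1.3786  0.6606] [-0.7594 -1.005   0.5004]
23603 [ 0.5126 -0.2085  0.008 ] [ 0.5816 -0.1132  0.2954]
0.044 [ 0.5391 -0.1659  0.0473] 0.046405436230592845 ((0.5382499098777771, -0.1664835810661316), 0.019193775951862335) (array([ 0.5383, -0.1663]), np.float64(0.018847320609514828))
0.03 [ 0.5428 -0.1643  0.0343] 0.034347807222396776 ((0.5384521484375, -0.16646529734134674), 0.026318712159991264) (array([ 0.5384, -0.1663]), np.float64(0.025866739970233085))
[{'location': [0.4519, -0.1145, 0.0357], 'conf': 0.91}, {'location': [0.5437, -0.1628, 0.0415], 'conf': 0.82}, {'location': [0.3866, -0.1615, 0.0256], 'conf': 0.59}, {'location': [0.4487, -0.2236, 0.0359], 'conf': 0.57}]
```

View pics/w1.png

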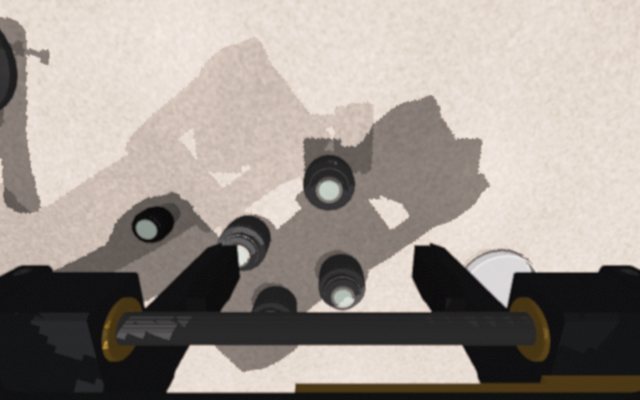

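The picture shows the target at (329,182), with the other collars at (245,240), (342,280) and (275,300), and the eyepiece at (152,225). The fit puts its axis at (0.5383, -0.1664). I'm descending on it now.

Call:
servo_tool(motion=[0, 0, 0, -0.2, -0.33, -4, 0, 0, 0, 0, -0.2, -0.33, -8, 0, 0, 0, 0, -0.2, -0.33, -11, 0, 0, 0, 0, -0.2, -0.33, -13, 0, 0, 0, 0, -0.2, -0.33, -13, 0])

```text
time_s: 2.5
tool_pos: [0.5364, -0.1705, 0.0674]
tool_rot: [0.98, 0.2, -0.002, -0.001]
wrist_force: [0.1, -0.3, 0.6]
finger_gap: 0.0883
```

```bash
cat > st.py <<'E'
from h import *
np.set_printoptions(suppress=True,precision=4)
s=read_state(); M=R.from_quat(s['tool_rot']).as_matrix()
z=M[:,2]; c=np.cross(z,[0,0,-1])
print(s['time_s'],'pos',np.array(s['tool_pos']),'tilt-fix rotvec',c,'jaw yaw deg',np.degrees(np.arctan2(M[1,1],M[0,1])),'j',np.array(s['joints']),'F',np.array(s['wrist_force']),'T',np.array(s['torque']),'gap',s['finger_gap'])
E
python3 st.py
```

```text
2.5 pos [ 0.5364 -0.1705  0.0674] tilt-fix rotvec [-0.0013 -0.0034 -0.    ] jaw yaw deg -66.95769004028422 j [-0.5178  0.5826  1.4981 -0.0007  1.0645  0.6512] F [ 0.0617 -0.2942  0.5527] T [-0.0026  0.0203  0.0586] gap 0.0882981521952225
```

Call:
servo_tool(motion=[0, 0, 0, 0.19, 0.4, -0.5, 0, 0, 0, 0, 0.19, 0.4, -0.5, 0])

```text
time_s: 2.7
tool_pos: [0.5386, -0.1669, 0.0633]
tool_rot: [0.98, 0.199, -0.001, -0.001]
wrist_force: [0.5, -0.2, 0.4]
finger_gap: 0.0882
```

```bash
python3 st.py;python3 - <<'E'
from look import *
K,T,im,d,P=look('w2')
c=np.array([.539,-.163])
def circ(xy):
    A=np.c_[2*xy,np.ones(len(xy))]; s=np.linalg.lstsq(A,(xy**2).sum(1),rcond=None)[0]; return s[:2],np.sqrt(s[2]+s[:2]@s[:2])
m=(d>0)&(np.hypot(P[...,0]-c[0],P[...,1]-c[1])<.035)&(P[...,2]>.008)
q=P[m];print(m.sum(),q.min(0),q.max(0))
for lo,hi in((.042,.06),(.03,.0385)):
    k=q[(q[:,2]>lo)&(q[:,2]<hi)]; h=cv2.convexHull(k[:,:2].astype(np.float32))[:,0]; print(lo,k.mean(0),np.median(k[:,2]),cv2.minEnclosingCircle(h),circ(h))
E
python3 st.py
```

```text
2.7 pos [ 0.5386 -0.1669  0.0633] tilt-fix rotvec [-0.0006 -0.0022 -0.    ] jaw yaw deg -66.98814927545999 j [-0.5102  0.5891  1.5002 -0.0006  1.0545  0.6593] F [ 0.5147 -0.1805  0.4062] T [-0.0374  0.0209  0.0326] gap 0.08822702034914248
2.7 [ 0.5386 -0.1669  0.0633] [-3.0775 -0.6265  0.0031] [-0.5102  0.5891  1.5002 -0.0006  1.0545  0.6593] [ 0.5147 -0.1805  0.4062]
17301 [ 0.5119 -0.192   0.008 ] [ 0.5718 -0.1285  0.1624]
0.042 [ 0.54   -0.1656  0.0472] 0.04621686217810558 ((0.5385396480560303, -0.1664695292711258), 0.019608106464147568) (array([ 0.5383, -0.1662]), np.float64(0.019094435618755064))
0.03 [ 0.5475 -0.1625  0.0343] 0.03433319077700468 ((0.5382463932037354, -0.16617929935455322), 0.026693176478147507) (array([ 0.5384, -0.1662]), np.float64(0.026137207128461192))
2.75 pos [ 0.5387 -0.1669  0.0635] tilt-fix rotvec [-0.0004 -0.0019 -0.    ] jaw yaw deg -66.96847596457884 j [-0.51    0.5888  1.5    -0.0007  1.0546  0.6591] F [0.5665 0.1722 0.3028] T [-0.0151  0.0246 -0.0516] gap 0.08814245258524098
```

View pics/w2.png

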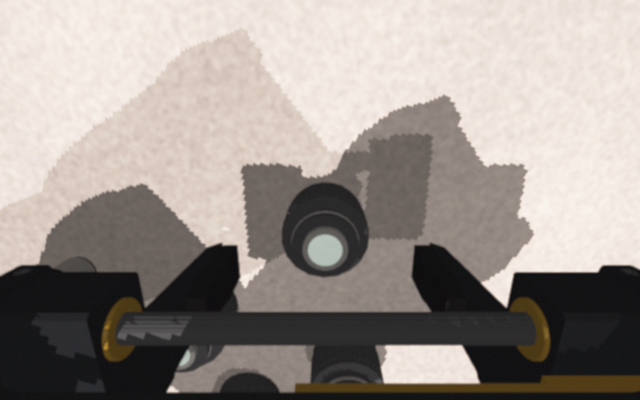

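The target, at (325,235), sits centred between the open fingers. Going down to grip it.

Call:
servo_tool(motion=[0, 0, 0, 0, 0.05, -3, 0, 0, 0, 0, 0, 0.05, -5.5, 0, 0, 0, 0, 0, 0.05, -5.55, 0, 0, 0, 0, 0, 0.05, -5.55, 0])

```text
time_s: 3.15
tool_pos: [0.5391, -0.1667, 0.009]
tool_rot: [0.98, 0.2, -0.001, -0.0]
wrist_force: [0.3, -0.7, 0.0]
finger_gap: 0.088
```

```bash
python3 st.py
```

```text
3.15 pos [ 0.5391 -0.1667  0.009 ] tilt-fix rotvec [ 0.0001 -0.001   0.    ] jaw yaw deg -66.9689004104292 j [-0.5093  0.6684  1.5443 -0.0007  0.9297  0.66  ] F [ 0.3129 -0.6823  0.0426] T [-0.0193  0.0374 -0.    ] gap 0.08800040139633575
```

Call:
servo_tool(motion=[0, 0, 0, -0.07, 0.04, -0.15, 0.2, 0, 0, 0, -0.07, 0.04, -0.15, 0.35, 0, 0, 0, -0.07, 0.04, -0.15, 0.5, 0, 0, 0, -0.07, 0.04, -0.15, 0.6, 0, 0, 0, -0.07, 0.04, -0.15, 0.6, 0, 0, 0, -0.07, 0.04, -0.15, 0.6], grip_force=25)

```text
time_s: 3.75
tool_pos: [0.5385, -0.1663, 0.0078]
tool_rot: [0.98, 0.2, -0.0, 0.0]
wrist_force: [-1.9, 0.8, 3.9]
finger_gap: 0.051
```

```bash
python3 st.py
```

```text
3.75 pos [ 0.5385 -0.1663  0.0078] tilt-fix rotvec [ 0.0003 -0.0007  0.    ] jaw yaw deg -66.96556126536389 j [-0.5093  0.6694  1.5474 -0.0008  0.9252  0.66  ] F [-1.9281  0.8009  3.9236] T [ 0.0292  0.077  -0.0218] gap 0.05099404577491109
```

Call:
servo_tool(motion=[0, 0, 0, 0, 0, 3, 0.6, 0, 0, 0, 0, 0, 7, 0.6, 0, 0, 0, 0, 0, 12, 0.6, 0, 0, 0, 0, 0, 17, 0.6, 0, 0, 0, -2, 4, 21, 0.6, 0, 0, 0, -4, 8, 24, 0.6, 0, 0, 0, -5, 12, 25, 0.6, 0, 0, 0, -6, 16, 25, 0.6])

```text
time_s: 4.55
tool_pos: [0.478, -0.0051, 0.2597]
tool_rot: [0.98, 0.199, 0.001, 0.001]
wrist_force: [0.4, 0.0, -1.5]
finger_gap: 0.0508
```

```bash
python3 st.py
```

```text
4.55 pos [ 0.478  -0.0051  0.2597] tilt-fix rotvec [0.0011 0.0027 0.    ] jaw yaw deg -67.02105828047169 j [-0.2588  0.2367  1.4487 -0.0003  1.4532  0.911 ] F [ 0.3571  0.0419 -1.4501] T [-0.0253 -0.076   0.0089] gap 0.05080817362439261
```

Call:
servo_tool(motion=[0, 0, 0, -1, 4, 0, 0.6, 0, 0, 0, -2, 8, 0, 0.6, 0, 0, 0, -3, 12, 0, 0.6, 0, 0, 0, -4, 15.5, 0, 0.6, 0, 0, 0, -4.8, 18, 0, 0.6, 0, 0, 0, -4.8, 18, 0, 0.6, 0, 0, 0, -4.8, 18, 0, 0.6, 0, 0, 0, -4.8, 18, 0, 0.6])

```text
time_s: 5.35
tool_pos: [0.4302, 0.1741, 0.2595]
tool_rot: [0.98, 0.199, 0.001, 0.001]
wrist_force: [-0.1, -0.6, -1.3]
finger_gap: 0.0509
```

```bash
python3 st.py
python3 - <<'E'
from look import *
K,T,im,d,P=look('w3')
def circ(xy):
    A=np.c_[2*xy,np.ones(len(xy))]; s=np.linalg.lstsq(A,(xy**2).sum(1),rcond=None)[0]; return s[:2],np.sqrt(s[2]+s[:2]@s[:2])
c=np.array([.505,.214])
near=(d>0)&(np.hypot(P[...,0]-c[0],P[...,1]-c[1])<.045)
for z in np.arange(.08,.155,.003):
    m=near&(abs(P[...,2]-z)<.0015)
    if m.sum()>20:
        h=cv2.convexHull(P[m][:,:2].astype(np.float32))[:,0]; print(round(z,3),m.sum(),cv2.minEnclosingCircle(h),circ(h))
E
```

```text
5.35 pos [0.4302 0.1741 0.2595] tilt-fix rotvec [0.0014 0.0023 0.    ] jaw yaw deg -67.07621423851221 j [ 0.1296  0.2124  1.4823 -0.0017  1.4448  1.3005] F [-0.0575 -0.6162 -1.258 ] T [-0.0204  0.0215  0.0073] gap 0.050933540215640206
5.35 [0.4302 0.1741 0.2595] [3.0771 0.6239 0.003 ] [ 0.1296  0.2124  1.4823 -0.0017  1.4448  1.3005] [-0.0575 -0.6162 -1.258 ]
0.08 68 ((0.5055151581764221, 0.2141476571559906), 0.04504061117768288) (array([0.5041, 0.2139]), np.float64(0.04472488044964933))
0.083 955 ((0.5049994587898254, 0.21405728161334991), 0.04504016041755676) (array([0.5048, 0.214 ]), np.float64(0.0444627234475138))
0.086 2438 ((0.5050123929977417, 0.2140408307313919), 0.04505156725645065) (array([0.5044, 0.2144]), np.float64(0.04418412329181132))
0.089 119 ((0.5016036629676819, 0.2110629826784134), 0.038692958652973175) (array([0.5031, 0.2154]), np.float64(0.03310763303810697))
0.092 650 ((0.5044073462486267, 0.21466772258281708), 0.03166136145591736) (array([0.5044, 0.2147]), np.float64(0.03130864375639344))
0.119 398 ((0.5043689012527466, 0.21469832956790924), 0.0258486010134220
[... 303 characters left out ...]
loat64(0.023218016689539704))
0.131 52 ((0.5045974850654602, 0.21467791497707367), 0.021495671942830086) (array([0.5045, 0.2146]), np.float64(0.021235833665442096))
0.134 38 ((0.5047587156295776, 0.2146395444869995), 0.02119150012731552) (array([0.5049, 0.2144]), np.float64(0.020678599743911417))
0.14 251 ((0.5043429136276245, 0.214640811085701), 0.017339153215289116) (array([0.5044, 0.2147]), np.float64(0.017086645432442506))
0.143 1232 ((0.5042312741279602, 0.21481633186340332), 0.01655169576406479) (array([0.5045, 0.2146]), np.float64(0.01603971594101088))
0.146 112 ((0.504398763179779, 0.21501734852790833), 0.014299018308520317) (array([0.5047, 0.2148]), np.float64(0.013514612745354239))
```

View pics/w3.png

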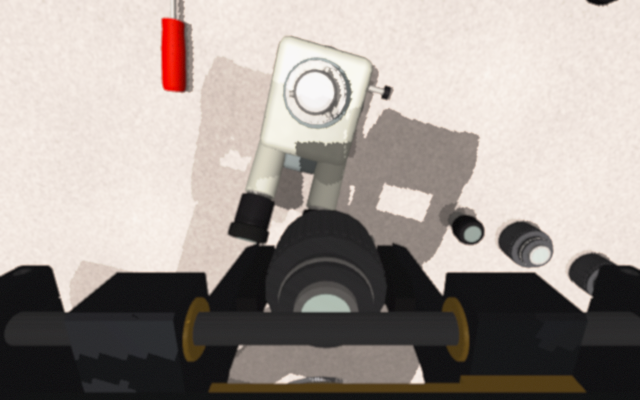

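The port's axis is at (0.5044, 0.2146), seen at (317,92) with the pins just visible round the spigot. The fit agrees at every height. The side knob at (388,92) is clear of the path. The adapter is held straight at (327,270), so I'm moving over the port.

Call:
servo_tool(motion=[0.0014, 0.0023, 0, 3, 1.5, 0, 0.6, 0.0014, 0.0023, 0, 6, 3, 0, 0.6, 0.0014, 0.0023, 0, 7.42, 4.05, 0, 0.6, 0.0014, 0.0023, 0, 7.42, 4.05, -4, 0.6, 0.0014, 0.0023, 0, 7.42, 4.05, -7.5, 0.6, 0.0014, 0.0023, 0, 7.42, 4.05, -9.5, 0.6, 0.0014, 0.0023, 0, 7.42, 4.05, -9.5, 0.6, 0.0014, 0.0023, 0, 7.42, 4.05, -9.5, 0.6])

```text
time_s: 6.2
tool_pos: [0.5052, 0.2139, 0.1652]
tool_rot: [0.98, 0.198, 0.0, -0.0]
wrist_force: [-0.2, 0.3, -2.2]
finger_gap: 0.0509
```

```bash
python3 st.py; python3 look.py w4
python3 - <<'E'
from look import *
z=np.load('w4.npz'); P=cloud(z['K'],z['T'],z['d']); d=z['d']
def circ(xy):
    A=np.c_[2*xy,np.ones(len(xy))]; s=np.linalg.lstsq(A,(xy**2).sum(1),rcond=None)[0]; return s[:2],np.sqrt(s[2]+s[:2]@s[:2])
near=(d>0)&(np.hypot(P[...,0]-.5044,P[...,1]-.2146)<.045)
for a in np.arange(.11,.215,.004):
    m=near&(abs(P[...,2]-a)<.002)
    if m.sum()>20:
        h=cv2.convexHull(P[m][:,:2].astype(np.float32))[:,0]; print(round(a,3),m.sum(),circ(h))
im,_=eyes.grab_frame('side'); cv2.imwrite('pics/s4.png',cv2.resize(im[190:330,260:460],(800,560),interpolation=cv2.INTER_CUBIC))
E
```

```text
6.2 pos [0.5052 0.2139 0.1652] tilt-fix rotvec [-0.0001  0.0007  0.    ] jaw yaw deg -67.16035990543058 j [0.1847 0.4423 1.4226 0.     1.276  1.3569] F [-0.1974  0.2586 -2.1622] T [-0.0321 -0.0784  0.0061] gap 0.050899858003354115
6.2 [0.5052 0.2139 0.1652] [-3.0794 -0.622  -0.0011] [0.1847 0.4423 1.4226 0.     1.276  1.3569] [-0.1974  0.2586 -2.1622]
0.11 100 (array([0.5051, 0.2149]), np.float64(0.025391470322194694))
0.114 105 (array([0.5049, 0.2148]), np.float64(0.02561800274610239))
0.118 448 (array([0.505 , 0.2148]), np.float64(0.02545799579836249))
0.122 351 (array([0.5051, 0.2146]), np.float64(0.024917791017922505))
0.126 556 (array([0.5051, 0.2148]), np.float64(0.023074892013692776))
0.13 59 (array([0.5182, 0.2181]), np.float64(0.0089813231029052))
0.134 30 (array([0.525 , 0.2129]), np.float64(0.0020396028090730223))
0.158 157 (array([0.5052, 0.2143]), np.float64(0.02566791613031263))
0.162 190 (array([0.4931, 0.2084]), np.float64(0.038721089644091725))
0.166 367 (array([0.4948, 0.2097]), np.float64(0.03752659657045689))
0.17 476 (array([0.4915, 0.2083]), np.float64(0.041482579159268486))
0.174 519 (array([0.4896, 0.2061]), np.float64(0.04396642654528462))
0.178 599 (array([0.4882, 0.2067]), np.float64(0.0452622342975094))
0.182 633 (array([0.4892, 0.2078]), np.float64(0.04402337485475743))
0.186 925 (array([0.5014, 0.2128]), np.float64(0.035716063998821386))
0.19 2879 (array([0.5053, 0.2143]), np.float64(0.032046350191959054))
0.194 1789 (array([0.5026, 0.2142]), np.float64(0.034199719468649574))
0.198 945 (array([0.4945, 0.2107]), np.float64(0.0389302724695306))
0.202 2912 (array([0.5132, 0.2194]), np.float64(0.03159677845655842))
0.206 2092 (array([0.5172, 0.22  ]), np.float64(0.03467711985131697))
0.21 1086 (array([0.522 , 0.2213]), np.float64(0.040592300820263535))
0.214 407 (array([0.5155, 0.2193]), np.float64(0.04009832752214853))
```

View pics/w4.png

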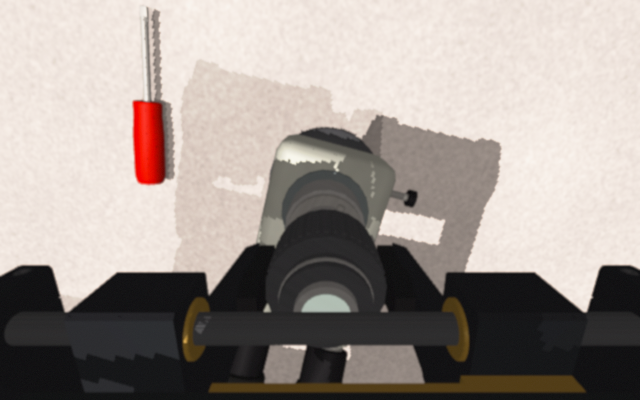

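View pics/s4.png

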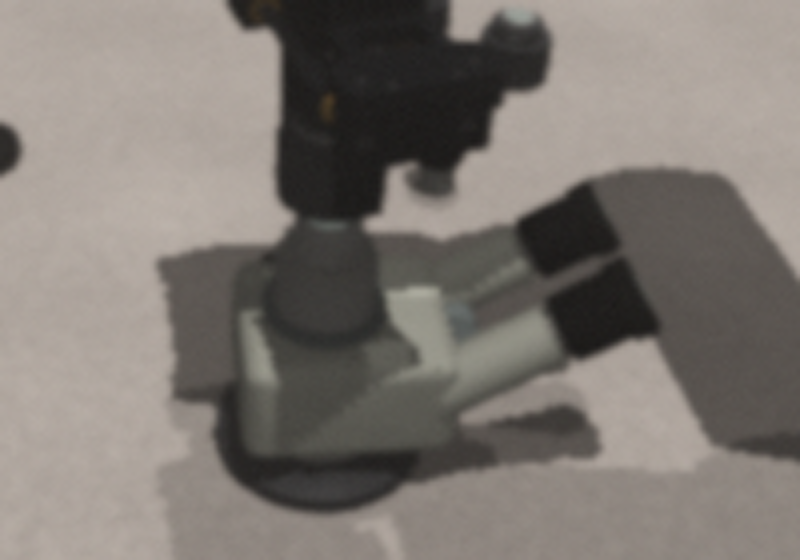

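The adapter is at (325,265), in line with the port at (330,200). The fits agree to about 0.5 mm. I'm lowering it over the spigot, stopping short of the pins.

Call:
servo_tool(motion=[0, 0, 0, -0.03, 0.05, -0.5, 0.6, 0, 0, 0, -0.03, 0.05, -1, 0.6, 0, 0, 0, -0.03, 0.05, -1.5, 0.6, 0, 0, 0, -0.03, 0.05, -1.9, 0.6, 0, 0, 0, -0.03, 0.05, -1.9, 0.6])

```text
time_s: 6.8
tool_pos: [0.5048, 0.2147, 0.1463]
tool_rot: [0.98, 0.198, 0.001, -0.0]
wrist_force: [0.9, -0.3, -2.1]
finger_gap: 0.0511
```

```bash
python3 st.py
```

```text
6.8 pos [0.5048 0.2147 0.1463] tilt-fix rotvec [-0.0003  0.0015  0.    ] jaw yaw deg -67.13611904603529 j [0.1863 0.462  1.4502 0.0001 1.2279 1.358 ] F [ 0.8906 -0.3307 -2.1453] T [-0.0114 -0.026   0.0328] gap 0.05111927741186067
```

Free so far, with only the adapter's weight showing. Underside is about 0.1385. I'll creep down to the pins.

Call:
servo_tool(motion=[0, 0, 0, 0, 0, -0.2, 0.6, 0, 0, 0, 0, 0, -0.4, 0.6, 0, 0, 0, 0, 0, -0.5, 0.6, 0, 0, 0, 0, 0, -0.5, 0.6])

```text
time_s: 7.2
tool_pos: [0.5048, 0.2147, 0.1413]
tool_rot: [0.98, 0.198, 0.001, -0.0]
wrist_force: [0.2, 0.1, -2.0]
finger_gap: 0.051
```

```bash
python3 st.py
```

```text
7.2 pos [0.5048 0.2147 0.1413] tilt-fix rotvec [-0.0004  0.0015  0.    ] jaw yaw deg -67.13466583659118 j [0.1863 0.4676 1.457  0.0001 1.2155 1.358 ] F [ 0.2288  0.0557 -1.9951] T [0.0159 0.0105 0.0158] gap 0.05100044242912214
```

Call:
servo_tool(motion=[0, 0, 0, 0, 0, -0.1, 0.6, 0, 0, 0, 0, 0, -0.1, 0.6])

```text
time_s: 7.4
tool_pos: [0.505, 0.2148, 0.141]
tool_rot: [0.98, 0.198, 0.001, -0.0]
wrist_force: [-0.9, 0.1, 3.2]
finger_gap: 0.0508
```

Call:
servo_tool(motion=[0, 0, 0, 0, 0, -0.05, 0.6, 0, 0, 0, 0, 0, -0.05, 0.6])

```text
time_s: 7.6
tool_pos: [0.505, 0.2148, 0.1409]
tool_rot: [0.98, 0.198, 0.002, 0.0]
wrist_force: [-2.6, -1.0, 6.0]
finger_gap: 0.0509
```

Contact with the pins at TCP z 0.141, as expected. I'm now turning in small steps under a light push.

Call:
servo_tool(motion=[0, 0, 0.05, 0, 0, -0.05, 0.6, 0, 0, 0.1, 0, 0, -0.05, 0.6, 0, 0, 0.1, 0, 0, -0.05, 0.6])

```text
time_s: 7.9
tool_pos: [0.5055, 0.215, 0.1409]
tool_rot: [0.969, 0.247, 0.002, -0.0]
wrist_force: [-0.8, -0.5, 5.2]
finger_gap: 0.0509
```

Call:
servo_tool(motion=[0, 0, 0.05, 0, 0, -0.05, 0.6, 0, 0, 0.1, 0, 0, -0.05, 0.6, 0, 0, 0.1, 0, 0, -0.05, 0.6])

```text
time_s: 8.2
tool_pos: [0.5058, 0.2152, 0.1408]
tool_rot: [0.955, 0.296, 0.003, -0.0]
wrist_force: [-1.1, 0.4, 6.1]
finger_gap: 0.0511
```

```bash
python3 st.py
```

```text
8.2 pos [0.5058 0.2152 0.1408] tilt-fix rotvec [-0.0022  0.0057  0.    ] jaw yaw deg -55.594216425409286 j [0.1862 0.4681 1.4579 0.0012 1.2097 1.1561] F [-1.1354  0.3763  6.1384] T [0.0718 0.1178 0.0664] gap 0.051089895047525626
```

Call:
servo_tool(motion=[-0.002, 0.005, 0.05, -0.08, -0.05, -0.05, 0.6, -0.002, 0.005, 0.1, -0.08, -0.05, -0.05, 0.6, -0.002, 0.005, 0.1, -0.08, -0.05, -0.05, 0.6])

```text
time_s: 8.5
tool_pos: [0.5056, 0.2148, 0.1409]
tool_rot: [0.939, 0.343, 0.001, -0.0]
wrist_force: [-0.9, 0.1, 5.2]
finger_gap: 0.0512
```

```bash
python3 st.py
```

```text
8.5 pos [0.5056 0.2148 0.1409] tilt-fix rotvec [-0.001   0.0024  0.    ] jaw yaw deg -49.84209702417685 j [0.186  0.4687 1.4563 0.0006 1.214  1.0557] F [-0.8736  0.0873  5.2283] T [0.0125 0.0647 0.0878] gap 0.0511946375471787
```

Call:
servo_tool(motion=[-0.001, 0.004, 0.06, -0.07, -0.02, -0.05, 0.6, -0.001, 0.004, 0.12, -0.07, -0.02, -0.05, 0.6, -0.001, 0.004, 0.12, -0.07, -0.02, -0.05, 0.6])

```text
time_s: 8.8
tool_pos: [0.5054, 0.2148, 0.1409]
tool_rot: [0.917, 0.399, 0.0, -0.0]
wrist_force: [-0.4, 0.5, 5.2]
finger_gap: 0.051
```

Call:
servo_tool(motion=[-0.001, 0.004, 0.06, -0.05, -0.01, -0.05, 0.6, -0.001, 0.004, 0.12, -0.05, -0.01, -0.05, 0.6, -0.001, 0.004, 0.12, -0.05, -0.01, -0.05, 0.6])

```text
time_s: 9.1
tool_pos: [0.5055, 0.2147, 0.1409]
tool_rot: [0.891, 0.454, -0.001, -0.0]
wrist_force: [0.5, -0.1, 4.9]
finger_gap: 0.0512
```

```bash
python3 st.py
```

```text
9.1 pos [0.5055 0.2147 0.1409] tilt-fix rotvec [ 0.0005 -0.0021  0.    ] jaw yaw deg -36.0453654050803 j [ 0.1862  0.4704  1.4534 -0.0001  1.22    0.8153] F [ 0.5365 -0.1026  4.8526] T [ 0.0106 -0.0518  0.097 ] gap 0.051190444687425334
```

Call:
servo_tool(motion=[0, 0, 0.06, -0.05, -0.01, -0.06, 0.6, 0, 0, 0.12, -0.05, -0.01, -0.06, 0.6, 0, 0, 0.12, -0.05, -0.01, -0.06, 0.6])

```text
time_s: 9.4
tool_pos: [0.5055, 0.2148, 0.1408]
tool_rot: [0.862, 0.506, -0.0, 0.0]
wrist_force: [-0.4, 0.1, 6.6]
finger_gap: 0.051
```

Call:
servo_tool(motion=[0, 0.002, 0.06, -0.05, -0.01, -0.06, 0.6, 0, 0.002, 0.12, -0.05, -0.01, -0.06, 0.6, 0, 0.002, 0.12, -0.05, -0.01, -0.06, 0.6])

```text
time_s: 9.7
tool_pos: [0.5055, 0.2148, 0.1408]
tool_rot: [0.831, 0.557, -0.0, -0.0]
wrist_force: [0.2, 0.5, 7.5]
finger_gap: 0.0512
```

```bash
python3 st.py
```

```text
9.7 pos [0.5055 0.2148 0.1408] tilt-fix rotvec [ 0.0002 -0.0003  0.    ] jaw yaw deg -22.333083813139336 j [ 0.1862  0.4699  1.4544 -0.0001  1.2176  0.5761] F [0.1867 0.4844 7.4558] T [-0.0239  0.0267  0.1085] gap 0.051157524732531184
```

Call:
servo_tool(motion=[0, 0.001, 0.06, -0.04, -0.01, -0.04, 0.6, 0, 0.001, 0.12, -0.04, -0.01, -0.04, 0.6, 0, 0.001, 0.12, -0.04, -0.01, -0.04, 0.6])

```text
time_s: 10.0
tool_pos: [0.5056, 0.2148, 0.1409]
tool_rot: [0.796, 0.605, 0.0, 0.0]
wrist_force: [-0.0, 1.1, 5.1]
finger_gap: 0.0509
```

Call:
servo_tool(motion=[0, 0.001, 0.06, -0.04, -0.01, -0.05, 0.6, 0, 0.001, 0.12, -0.04, -0.01, -0.05, 0.6, 0, 0.001, 0.12, -0.04, -0.01, -0.05, 0.6])

```text
time_s: 10.3
tool_pos: [0.5056, 0.2149, 0.1408]
tool_rot: [0.758, 0.652, 0.0, 0.0]
wrist_force: [-0.3, 0.7, 5.6]
finger_gap: 0.0511
```

```bash
python3 st.py
```

```text
10.3 pos [0.5056 0.2149 0.1408] tilt-fix rotvec [-0.0005  0.0008  0.    ] jaw yaw deg -8.617354779171073 j [0.1862 0.4696 1.455  0.0004 1.2161 0.3365] F [-0.2623  0.745   5.5733] T [-0.0155 -0.0213  0.1001] gap 0.05109383266135503
```

Call:
servo_tool(motion=[0, 0.001, 0.06, -0.04, -0.01, -0.05, 0.6, 0, 0.001, 0.12, -0.04, -0.01, -0.05, 0.6, 0, 0.001, 0.12, -0.04, -0.01, -0.05, 0.6])

```text
time_s: 10.6
tool_pos: [0.5056, 0.215, 0.1409]
tool_rot: [0.718, 0.696, 0.001, 0.0]
wrist_force: [-0.5, 0.4, 5.8]
finger_gap: 0.0512
```

Call:
servo_tool(motion=[0, 0.001, 0.06, -0.04, -0.02, -0.05, 0.6, 0, 0.001, 0.12, -0.04, -0.02, -0.05, 0.6, 0, 0.001, 0.12, -0.04, -0.02, -0.05, 0.6])

```text
time_s: 10.9
tool_pos: [0.5056, 0.2149, 0.1409]
tool_rot: [0.675, 0.738, 0.001, 0.0]
wrist_force: [0.9, 0.6, 6.3]
finger_gap: 0.0511
```

```bash
python3 st.py
```

```text
10.9 pos [0.5056 0.2149 0.1409] tilt-fix rotvec [-0.0015  0.0016  0.    ] jaw yaw deg 5.094509135276928 j [0.1859 0.4691 1.4557 0.0012 1.2149 0.0965] F [0.8937 0.5745 6.2726] T [-0.0358  0.0109  0.1051] gap 0.05108591917455251
```

Call:
servo_tool(motion=[-0.001, 0.002, 0.06, -0.04, -0.02, -0.05, 0.6, -0.001, 0.002, 0.12, -0.04, -0.02, -0.05, 0.6, -0.001, 0.002, 0.12, -0.04, -0.02, -0.05, 0.6])

```text
time_s: 11.2
tool_pos: [0.5056, 0.2149, 0.1408]
tool_rot: [0.63, 0.777, 0.001, 0.0]
wrist_force: [0.5, -0.5, 5.8]
finger_gap: 0.0507
```

Call:
servo_tool(motion=[-0.001, 0.001, 0.06, -0.04, -0.02, -0.05, 0.6, -0.001, 0.001, 0.12, -0.04, -0.02, -0.05, 0.6, -0.001, 0.001, 0.12, -0.04, -0.02, -0.05, 0.6])

```text
time_s: 11.5
tool_pos: [0.5049, 0.2145, 0.1397]
tool_rot: [0.583, 0.813, -0.001, -0.0]
wrist_force: [-0.1, 0.5, 0.2]
finger_gap: 0.0509
```

```bash
python3 st.py
```

```text
11.5 pos [0.5049 0.2145 0.1397] tilt-fix rotvec [ 0.0004 -0.0015  0.    ] jaw yaw deg 18.68981246665464 j [ 0.1861  0.4705  1.4571 -0.0002  1.2155 -0.1401] F [-0.0677  0.5396  0.2299] T [-0.0596 -0.0332  0.1042] gap 0.05085712425810614
```

It dropped between 79° and 86° of turn: z is falling and the push is gone. I'll back off about 2° to relieve the keyway walls and lower it gently.

Call:
servo_tool(motion=[0, 0, -0.03, 0, 0, 0, 0.6, 0, 0, -0.04, 0, 0, -0.1, 0.6, 0, 0, -0.04, 0, 0, -0.2, 0.6, 0, 0, -0.04, 0, 0, -0.2, 0.6])

```text
time_s: 11.9
tool_pos: [0.5048, 0.2146, 0.1389]
tool_rot: [0.6, 0.8, -0.0, -0.0]
wrist_force: [-4.4, -1.1, 12.5]
finger_gap: 0.0503
```

```bash
python3 st.py
```

```text
11.9 pos [0.5048 0.2146 0.1389] tilt-fix rotvec [ 0.0004 -0.0005  0.    ] jaw yaw deg 16.25653791565352 j [ 0.1862  0.4711  1.4589 -0.0004  1.2122 -0.0974] F [-4.3678 -1.0508 12.4949] T [-0.1682  0.6858  0.3136] gap 0.05032226558721411
```

Resistance of 14 N at 2 mm below the pins, so it has caught. I'm easing off before trying again.

Call:
servo_tool(motion=[0, 0, 0, 0, 0, 0.06, 0.6, 0, 0, 0.0, 0, 0, 0.06, 0.6])

```text
time_s: 12.1
tool_pos: [0.505, 0.2146, 0.1401]
tool_rot: [0.601, 0.799, 0.0, 0.0]
wrist_force: [-2.2, -0.5, 8.2]
finger_gap: 0.0507
```

```bash
python3 st.py; python3 look.py w5
python3 - <<'E'
from look import *
z=np.load('w5.npz'); P=cloud(z['K'],z['T'],z['d']); d=z['d']
near=(d>0)&(np.hypot(P[...,0]-.5048,P[...,1]-.2146)<.024)
m=near&(np.hypot(P[...,0]-.5048,P[...,1]-.2146)<.010)&(P[...,2]<.2)
print('top of adapter',np.percentile(P[m][:,2],[10,50,90]) if m.any() else None)
im,_=eyes.grab_frame('side'); cv2.imwrite('pics/s5.png',cv2.resize(im[190:330,260:460],(800,560),interpolation=cv2.INTER_CUBIC))
E
```

```text
12.1 pos [0.505  0.2146 0.1401] tilt-fix rotvec [0.0003 0.0005 0.    ] jaw yaw deg 16.12392193501365 j [ 0.1862  0.4697  1.4575 -0.0004  1.214  -0.0951] F [-2.1514 -0.521   8.1899] T [-0.0533  0.2298  0.0578] gap 0.05071066564680884
12.1 [0.505  0.2146 0.1401] [1.8876 2.5106 0.0001] [ 0.1862  0.4697  1.4575 -0.0004  1.214  -0.0951] [-2.1514 -0.521   8.1899]
top of adapter [0.1813 0.182  0.1827]
```

View pics/w5.png

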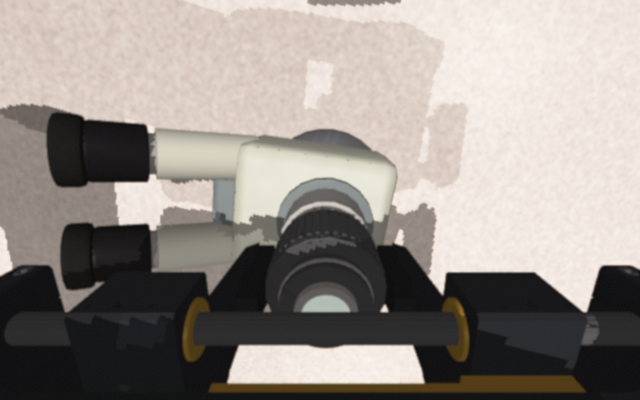

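View pics/s5.png

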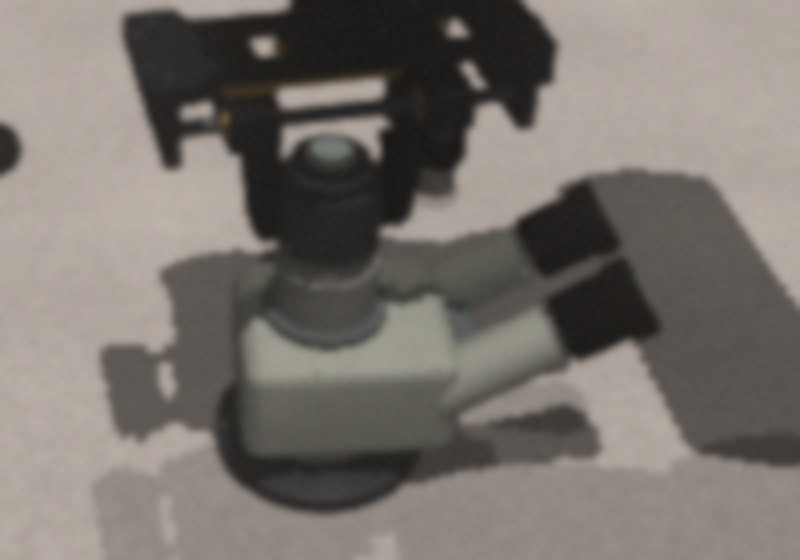

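Backing off probably took it out of the entry window's near edge. I'm turning forward again under a lighter push.

Call:
servo_tool(motion=[0, 0, 0, 0, 0, 0.06, 0.6, 0, 0, 0.03, 0, 0, 0.03, 0.6, 0, 0, 0.05, 0, 0, 0.0, 0.6, 0, 0, 0.07, 0, 0, -0.03, 0.6, 0, 0, 0.07, 0, 0, -0.05, 0.6])

```text
time_s: 12.7
tool_pos: [0.5048, 0.2145, 0.1392]
tool_rot: [0.573, 0.82, -0.0, -0.0]
wrist_force: [-2.1, -0.1, 0.7]
finger_gap: 0.0509
```

```bash
python3 st.py
```

```text
12.7 pos [0.5048 0.2145 0.1392] tilt-fix rotvec [ 0.0004 -0.0004  0.    ] jaw yaw deg 20.147220221830327 j [ 0.1861  0.4706  1.4586 -0.0004  1.2128 -0.1654] F [-2.1087 -0.055   0.7132] T [0.0413 0.0017 0.0658] gap 0.05085244872739231
```

Call:
servo_tool(motion=[0, 0, 0.015, 0, 0, -0.05, 0.6, 0, 0, 0.03, 0, 0, -0.1, 0.6, 0, 0, 0.03, 0, 0, -0.1, 0.6])

```text
time_s: 13.0
tool_pos: [0.5046, 0.2145, 0.1378]
tool_rot: [0.56, 0.829, -0.001, -0.0]
wrist_force: [-0.8, 0.1, -2.0]
finger_gap: 0.0513
```

```bash
python3 st.py
```

```text
13.0 pos [0.5046 0.2145 0.1378] tilt-fix rotvec [ 0.0006 -0.0012  0.    ] jaw yaw deg 21.89216364884092 j [ 0.1861  0.4722  1.4605 -0.0004  1.2102 -0.1958] F [-0.8007  0.1436 -2.0465] T [ 0.0135 -0.0398  0.0166] gap 0.05127325697454429
```

Now it hangs free with only the weight showing, 3 mm below the pin tops. Lowering.

Call:
servo_tool(motion=[0, 0, 0.01, 0, 0, -0.1, 0.6, 0, 0, 0.01, 0, 0, -0.2, 0.6, 0, 0, 0.01, 0, 0, -0.3, 0.6, 0, 0, 0.01, 0, 0, -0.3, 0.6])

```text
time_s: 13.4
tool_pos: [0.5045, 0.2145, 0.1346]
tool_rot: [0.556, 0.831, -0.001, -0.0]
wrist_force: [-0.3, 1.0, -2.0]
finger_gap: 0.0514
```

```bash
python3 st.py
```

```text
13.4 pos [0.5045 0.2145 0.1346] tilt-fix rotvec [ 0.0007 -0.0015  0.    ] jaw yaw deg 22.460719797637832 j [ 0.1862  0.4759  1.4647 -0.0004  1.2026 -0.2057] F [-0.3386  1.0213 -1.9545] T [-0.0413 -0.0548 -0.0365] gap 0.051363233437482815
```

Call:
servo_tool(motion=[0, 0.001, 0, 0, 0, -0.1, 0.6, 0, 0.001, 0, 0, 0, -0.2, 0.6, 0, 0.001, 0, 0, 0, -0.3, 0.6, 0, 0.001, 0, 0, 0, -0.3, 0.6], grip_force=40)

```text
time_s: 13.8
tool_pos: [0.5046, 0.2145, 0.132]
tool_rot: [0.556, 0.831, -0.001, -0.001]
wrist_force: [-1.9, -0.4, 4.0]
finger_gap: 0.0508
```

```bash
python3 st.py
```

```text
13.8 pos [0.5046 0.2145 0.132 ] tilt-fix rotvec [ 0.0006 -0.002   0.    ] jaw yaw deg 22.461319412531065 j [ 0.1861  0.4792  1.4677 -0.0003  1.1968 -0.2058] F [-1.9021 -0.3695  4.0078] T [-0.0671  0.1118  0.0374] gap 0.050794049501204974
```

On the sleeve now at about 6 N, as expected. Pressing on in small steps.

Call:
servo_tool(motion=[0, 0, 0, 0, 0, -0.1, 0.6, 0, 0, 0, 0, 0, -0.2, 0.6, 0, 0, 0, 0, 0, -0.3, 0.6, 0, 0, 0, 0, 0, -0.3, 0.6])

```text
time_s: 14.2
tool_pos: [0.5046, 0.2145, 0.1292]
tool_rot: [0.556, 0.831, -0.001, -0.001]
wrist_force: [-2.8, -0.5, 6.3]
finger_gap: 0.0506
```

Call:
servo_tool(motion=[0, 0, 0, 0, 0, -0.1, 0.6, 0, 0, 0, 0, 0, -0.2, 0.6, 0, 0, 0, 0, 0, -0.2, 0.6])

```text
time_s: 14.5
tool_pos: [0.5046, 0.2145, 0.1278]
tool_rot: [0.556, 0.831, -0.001, -0.0]
wrist_force: [-2.9, -0.6, 7.2]
finger_gap: 0.0505
```

```bash
python3 st.py
```

```text
14.5 pos [0.5046 0.2145 0.1278] tilt-fix rotvec [ 0.0006 -0.0011  0.    ] jaw yaw deg 22.46578228070457 j [ 0.1861  0.4838  1.4736 -0.0004  1.1854 -0.2058] F [-2.8601 -0.6094  7.2229] T [-0.1931  0.4274  0.0062] gap 0.05053122038528388
```

Call:
servo_tool(motion=[0, 0, 0, 0.02, 0, -0.1, 0.6, 0, 0, 0, 0.02, 0, -0.15, 0.6, 0, 0, 0, 0.02, 0, -0.15, 0.6])

```text
time_s: 14.8
tool_pos: [0.5046, 0.2145, 0.1277]
tool_rot: [0.556, 0.831, -0.0, 0.0]
wrist_force: [-6.2, -0.9, 15.1]
finger_gap: 0.0508
```

```bash
python3 st.py
```

```text
14.8 pos [0.5046 0.2145 0.1277] tilt-fix rotvec [ 0.0006 -0.0003  0.    ] jaw yaw deg 22.47559996466676 j [ 0.1862  0.4837  1.4743 -0.0006  1.184  -0.2058] F [-6.1828 -0.9308 15.1337] T [-0.3336  0.9548 -0.0178] gap 0.05083386126241712
```

It stops firmly at z 0.1277, 13.2 mm below the pin contact. Checking this by camera.

```bash
python3 look.py w6
python3 - <<'E'
from look import *
z=np.load('w6.npz'); P=cloud(z['K'],z['T'],z['d']); d=z['d']
r=np.hypot(P[...,0]-.5046,P[...,1]-.2145)
m=(d>0)&(r<.010)&(P[...,2]<.2)
print('top of adapter',np.percentile(P[m][:,2],[10,50,90]))
m=(d>0)&(r>.0205)&(r<.0245)&(P[...,2]>.14)&(P[...,2]<.17); h=P[m]; print('knurl top step', len(h), np.percentile(h[:,2],[10,50,90]))
A=np.c_[h[:,:2]-[.5046,.2145],np.ones(len(h))]; print('tilt',np.linalg.lstsq(A,h[:,2],rcond=None)[0])
K,T=cam('side'); im,d=eyes.grab_frame('side'); P=cloud(K,T,d)
r=np.hypot(P[...,0]-.5046,P[...,1]-.2145); m=(d>0)&(r<.012)&(P[...,2]>.16)&(P[...,2]<.2); print('side top',np.percentile(P[m][:,2],[10,50,90]) if m.any() else 0)
cv2.imwrite('pics/s6.png',cv2.resize(im[190:330,260:460],(800,560),interpolation=cv2.INTER_CUBIC))
cv2.imwrite('pics/w6c.png',cv2.resize(z['im'][130:330,220:440],(660,600),interpolation=cv2.INTER_CUBIC))
E
python3 st.py
```

```text
14.8 [0.5046 0.2145 0.1277] [ 1.7459  2.6117 -0.0011] [ 0.1862  0.4837  1.4743 -0.0006  1.184  -0.2058] [-6.1828 -0.9308 15.1337]
top of adapter [0.1688 0.1696 0.1703]
knurl top step 1755 [0.1537 0.1544 0.1551]
tilt [ 0.0004 -0.0001  0.1544]
side top [0.1683 0.1692 0.1701]
14.9 pos [0.5047 0.2145 0.1277] tilt-fix rotvec [ 0.0006 -0.0003  0.    ] jaw yaw deg 22.472132746552987 j [ 0.1862  0.4838  1.4742 -0.0005  1.184  -0.2058] F [-6.5707 -2.1213 15.673 ] T [-0.3195  1.0239 -0.0251] gap 0.05053278553488585
```

View pics/w6c.png

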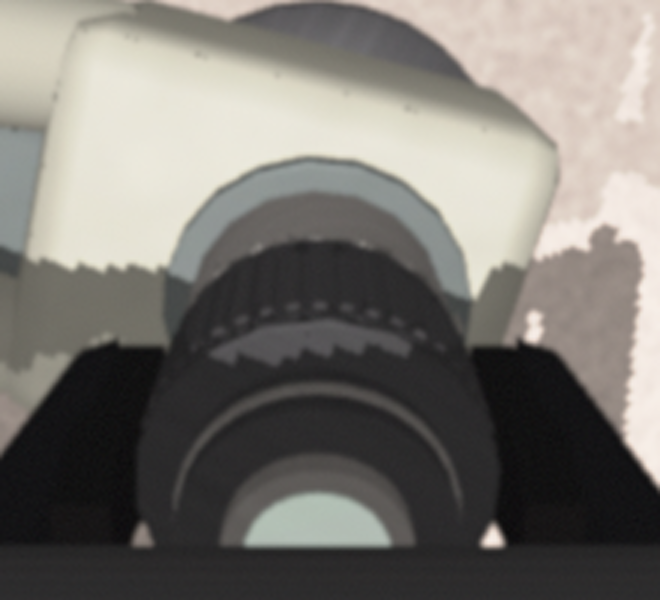

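View pics/s6.png

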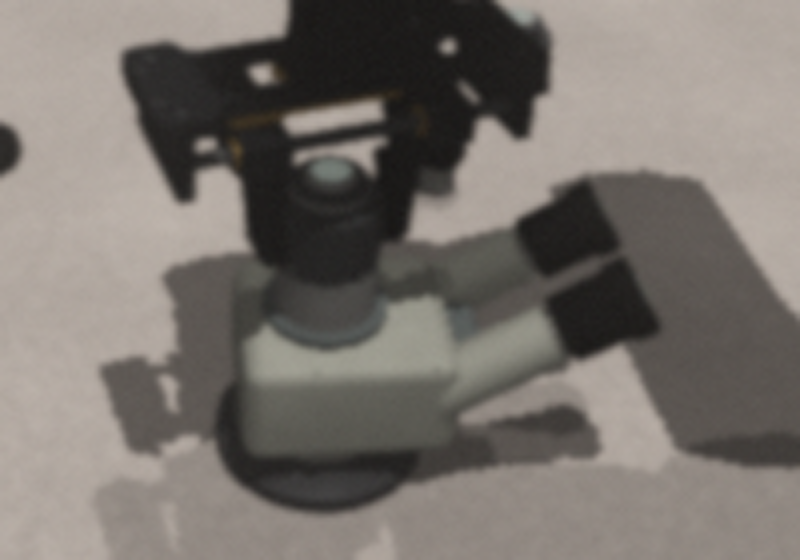

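The pictures show the adapter's underside flush on the port (wrist crop around (315,240)) with no gap and no tilt. Its top is at 0.1692–0.1696, against 0.170 expected at home. I'll hold for half a second to confirm it is steady.

Call:
servo_tool(motion=[0, 0, 0, -0.02, 0, -0.14, 0.6, 0, 0, 0, -0.02, 0, -0.14, 0.6, 0, 0, 0, -0.02, 0, -0.14, 0.6, 0, 0, 0, -0.02, 0, -0.14, 0.6, 0, 0, 0, -0.02, 0, -0.14, 0.6])

```text
time_s: 15.4
tool_pos: [0.5046, 0.2145, 0.1277]
tool_rot: [0.556, 0.831, 0.0, 0.001]
wrist_force: [-5.6, -2.1, 14.5]
finger_gap: 0.0508
```

```bash
python3 st.py
```

```text
15.4 pos [0.5046 0.2145 0.1277] tilt-fix rotvec [0.0005 0.0013 0.    ] jaw yaw deg 22.48057880113606 j [ 0.1863  0.4831  1.4754 -0.0008  1.1819 -0.2057] F [-5.6381 -2.0684 14.5018] T [-0.3511  0.8521  0.0458] gap 0.05077706767745532
```

Steady at home with a push of about 16–17 N. Handing in.

```bash
python3 -c "
from workcell import ticket; print(ticket.hand_in())"; python3 st.py
```

```text
the job is handed in; nothing more can be done
None
the job is handed in; nothing more can be done
```

The adapter is on the photo port, pushed fully home on the shoulder, and the gripper is still holding it there for you to tighten the grub screw. I handed the job in at 15.4 s.

- **Fitting:** I picked up the collar farthest from the base and set it on the pins. I turned it about 90° under a push of about 5–8 N until the keyways dropped over the pins, then pressed it down against the spring.
- **Final checks:**
  - The adapter's top is at 0.1692–0.1696 m in the two cameras I used, against 0.170 m expected at home. It shows no tilt and no visible gap.
  - It stopped firmly 13.2 mm below the pin contact; 13.5 mm was expected, so this is within measuring error.
  - The push held steady at about 16–17 N for half a second, against the spring's 11 N.
- **What went wrong:** When the keyways first began to drop, I backed off about 2° too far. The adapter caught at about 14 N, more than the light push asked for. I eased off, turned it forward again, and it then went down freely.
- **Not ideal:** At the end there was still a sideways force of about 6 N at the wrist. I did not take a last picture of the other items on the bench, but no move came near them.

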